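Stand the slumped tea packets back up in their rack

ROBOT

A 7-joint arm with a two-finger parallel gripper is mounted at the origin on a cart in front of the work surface, level with it; the furniture and walls round the work are solid. World frame = base frame: x ahead of the robot, y to its left, z up, the work surface at z = 0. Lengths are in m, angles in rad, forces in N, time in s.
With the tool pointing down it reaches from about 0.4 to 0.85 m from the base axis. Payload 4.5 kg.
Tool frame: the origin (TCP) lies midway between the tips of the shut fingers; the grasp point (between the pads) lies 19 mm behind it; z points along the fingers, y is the line along which they close (so a half turn about z gives the same grasp; the last joint's range is limited). The gripper opens to 88 mm and grips with 3 to 60 N. Pads are 18 mm wide; open, the fingers measure 123 mm over their backs; the gripper's body (75 mm by 187 mm) begins 45 mm behind the grasp point.
Start: joints at [1.264, 0.689, -0.195, 1.565, 0.157, 0.902, -0.215], TCP at [0.209, -0.589, 0.239] pointing down, gripper open.
Joint ranges: [-3.01, 3.01], [-0.46, 2.08], [-1.47, 1.51], [0.13, 2.56], [-1, 4.14], [0.04, 2.09], [-2.66, 2.66]. Speed limits (rad/s): [2.57, 2.57, 3.14, 3.14, 3.14, 3.14, 3.14].

INTERFACE

Orientations are given as a unit quaternion [x, y, z, w].
In Python, from plant import get_state, viewer, workorder gives the robot as it stands. The module is installed in compiled form; this text tells all that it offers.
- The arm moves only by the tool step_arm, never from a script. Its argument "motion" is a list of rows, each an object of numbers: "wx", "wy", "wz": the turn, a rotation vector about the tool's x, y, z each as a share of 180 degrees, from -1 to 1; "dx", "dy", "dz": the shift along the tool's x, y, z each as a share of 8 cm, from -1 to 1; "claw": the finger opening in mm, from 0 to 88.1. A call has 1 to 8 rows; each row is the pose to reach, as a shift and turn from the pose commanded when the call began, along the tool's axes at that moment, turning the shorter way round; what a row does not reach only later rows make up. A row lasts 1/10 s, in which the tool goes at most 50 mm and 8.59 degrees, less where a joint would pass 70% of its speed; a pose out of reach is approached as far as the arm can. A call with a number of a shift or a turn outside -1 to 1 is refused whole. A call with a gripper value outside its range is refused whole. The fingers move at their own pace and stop on an object; "force" is the grip in N (left out, the last holds). Time passes only in rows, so rows that repeat a pose let the fingers close. It gives the time, the measured TCP pose, the force, the opening and the grip force at its end, in the units of the state.
- get_state(): the state, without advancing time (a new reading comes with each control period).
- viewer.snapshot(name): name is "side" or "top"; returns (picture, depth): 384x512x3 uint8, red, green, blue; 384x512 float32, m along the optical axis (not along the pixel's ray), 0 where there is no reading.
- viewer.calibration(name): a dict with "vfov" (degrees; the focal length in pixels is half the picture's height over the tangent of half this angle, whatever the lens; pixels are square), "cx", "cy" (the principal point, pixels), "extrinsics" (4x4, takes a point from camera to world coordinates). Camera axes: x right, y down, z forward; pixel columns grow to the right and rows downward; lengths in m; the calibration is good to about 2 mm. A picture is of the moment at which its call begins. calibration takes no time and is no camera call.
- workorder.finish_job(): hands the job in; it is judged then, once.
The state is a dict: "clock": time; "q": joint angles; "qd": joint speeds; "joint_torque": joint torques, N m; "tool_pos": TCP position; "eef_rot": TCP orientation; "contact_force": force on the tool from outside, world axes, zero at the start; "moment": the same for the moment, N m; "opening": opening from 0.0 (shut) to 1.0 (fully open); "finger_force": force on a finger pad.
Only numpy, scipy, OpenCV 4.12 (cv2) and the standard library are available. Lean on these libraries where they do the work, as an engineer would, in place of code of your own. Each camera call takes 0.05 s, during which the arm holds its last target. There are 200 camera calls.

TASK

Two red packets have slumped outward in the small wooden tea rack and lean over its low end walls. Gently push each one back up with the fingertips until it stands upright on the rack's floor, flat against the tall middle board. Do not grip, lift or carry the packets; do not shove the rack along the worktop, and leave everything around it alone.

Things in the scene. Friction and masses are not known exactly. Their poses are not given: they have to be found in the camera images.
- rack: Loose wooden tea rack, 1.3 kg, 74 (x) x 168 (y) x 120 (z) mm; origin: centre of its underside, y along its length, z up. Floor top z = 8 mm. Tall middle board (faces y = +-4, top z = 120 mm), a low wall at each end (y = +-76 to +-82, tops z = 68 mm), lips along the long sides (tops z = 20 mm). A packet in each of the two bays.
- packet_left: Red carton, 58 (x) x 38 (y) x 145 (z) mm, 0.09 kg, in the rack's +y bay; origin: centre of its bottom, z to its top, x along the rack's x. Starts leaning about 34 degrees to the rack's +y over the low wall, its top outer edge at y = 117, z = 128 mm in the rack's frame. Upright against the middle board its origin is at y = 23, z = 8 mm there, its top at z = 153 mm.
- packet_right: The same kind of red carton, in the bay on the rack's -y side, leaning the other way (towards the rack's -y), a mirror image of packet_left. Upright and flat against the middle board its origin is at y = -23 mm, z = 8 mm in the rack's frame.
- mug: Bystander: pink and white mug, 88 x 116 x 90 mm, standing to the left of the rack. Origin: centre of its underside.
- egg_timer: Bystander: black egg timer, 49 mm wide, 60 mm tall. Origin: centre of its underside.
- honey: Bystander: honey jar with a dark lid, 65 mm wide, 86 mm tall. Origin: centre of its underside.
- tin: Bystander: small white clay tin with a dark red knob, 50 mm wide, 35 mm tall. Origin: centre of its underside.
- lemon: Bystander: lemon, 83 x 58 x 58 mm. Origin: centre of its underside.

How it is judged:
By the outcome, as a careful person would: the job done as asked, in the order asked, and still so for the second after the job is handed in, with the robot touching nothing.
It also fails if it takes over 51 s, if anything falls off the work surface, if the arm or the gripper's body presses on something with over 40 N, if the wrist force passes 120 N, or if a joint passes its speed limit or range.

## Working session

There is one attempt and no reset: what is moved stays moved. The work goes in short steps, Python scripts to look and compute and a tool call to move; the robot and the scene stay as the last step left them, time stands still between calls to the robot, and variables do not carry over. Pictures are saved under pics/ and viewed, at most 10 in all, crops included, and the job is handed in when it is done.

Besides the shell and the picture viewer there is one more tool, called after ">>>" as name(argument=value, ...) on one line, values as JSON. step_arm: Moves the arm, as the interface text tells. Shift numbers are shares of 8 cm and turn numbers shares of 180 degrees, none past 1 either way. Its arguments: {"type":"object","properties":{"motion":{"type":"array","items":{"type":"object","properties":{"wx":{"type":"number","minimum":-1,"maximum":1},"wy":{"type":"number","minimum":-1,"maximum":1},"wz":{"type":"number","minimum":-1,"maximum":1},"dx":{"type":"number","minimum":-1,"maximum":1},"dy":{"type":"number","minimum":-1,"maximum":1},"dz":{"type":"number","minimum":-1,"maximum":1},"claw":{"type":"number"}}}},"force":{"type":"number"}},"required":["motion"]}

```bash
mkdir -p pics
cat > h.py <<'E'
import numpy as np, cv2
from plant import get_state, viewer, workorder
def cam(n):
    c=viewer.calibration(n); f=192/np.tan(np.radians(c['vfov'])/2); return f,c['cx'],c['cy'],np.array(c['extrinsics'])
def pts(n,d):
    f,cx,cy,T=cam(n); v,u=np.mgrid[:384,:512]
    P=np.stack([(u-cx)/f*d,(v-cy)/f*d,d],-1)
    return P@T[:3,:3].T+T[:3,3]
E
python3 - <<'E'
from h import *
s=get_state(); print({k:np.round(v,3) for k,v in s.items()})
ims=[]
for n in('side','top'):
    im,d=viewer.snapshot(n); np.savez(f'{n}0.npz',im=im,d=d); print(n,cam(n)); 
    cv2.imwrite(f'pics/{n}0.png',im[:,:,::-1])
E
```

```text
{'clock': np.float64(0.0), 'q': array([ 1.264,  0.69 , -0.195,  1.566,  0.157,  0.902, -0.215]), 'qd': array([ 0.001,  0.   ,  0.001, -0.   , -0.   ,  0.001,  0.   ]), 'joint_torque': array([-0.0000e+00, -5.2756e+01, -1.2670e+00, -1.5343e+01, -5.3000e-02,
        7.0000e-03,  0.0000e+00]), 'tool_pos': array([ 0.209, -0.588,  0.238]), 'eef_rot': array([ 0.986,  0.17 , -0.   , -0.001]), 'contact_force': array([0.498, 0.427, 0.593]), 'moment': array([0.03 , 0.004, 0.023]), 'finger_force': np.float64(0.0), 'opening': np.float64(0.999)}
side (np.float64(472.75922639418087), 263.2192897806953, 197.71102739205563, array([[-0.90445252, -0.24835421,  0.34682247,  0.05192722],
       [-0.4265495 ,  0.53531654, -0.72903479,  1.20461214],
       [-0.00460095, -0.8073143 , -0.59010376,  0.98624095],
       [ 0.        ,  0.        ,  0.        ,  1.        ]]))
top (np.float64(394.3599504381372), 252.5134281264974, 196.40240346310082, array([[ 0.02795009, -0.99601246,  0.08472288,  0.49541086],
       [-0.99950947, -0.0290447 , -0.01171471,  0.02431613],
       [ 0.01412875, -0.0843539 , -0.99633569,  1.31992751],
       [ 0.        ,  0.        ,  0.        ,  1.        ]]))
```

View pics/side0.png

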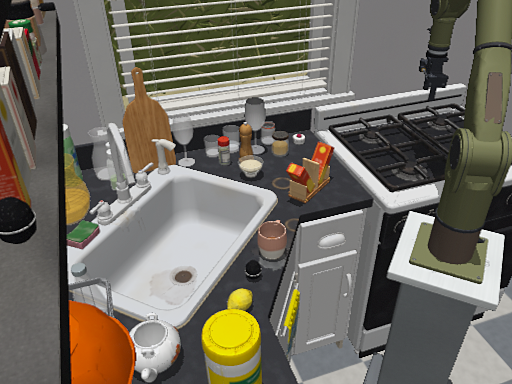

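View pics/top0.png

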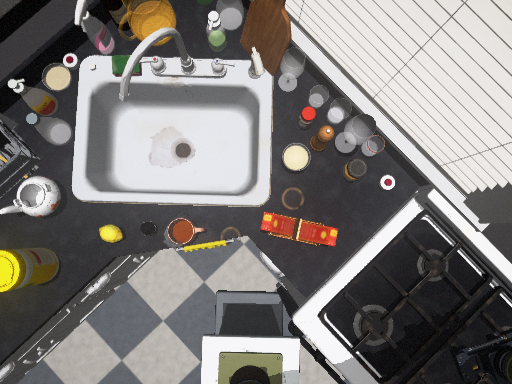

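Side view: the rack is near (312,180), with the mug in front at (272,238). Top view: the rack is at about (300,229), with red packets spanning (262,218) to (338,238), the mug at (182,231) and the lemon at (110,233).

Run:
```python
from h import *
z=np.load('top0.npz'); im,d=z['im'],z['d']; P=pts('top',d)
hsv=cv2.cvtColor(im,cv2.COLOR_RGB2HSV)
roi=np.zeros(d.shape,bool); roi[205:250,255:345]=1
m=roi&(P[...,2]>0.03)&(d>0)
q=P[m]; print(len(q))
r=cv2.minAreaRect(q[:,:2].astype(np.float32)); print('rect',r,cv2.boxPoints(r))
c=q[:,:2].mean(0); 
# end axis
w=np.linalg.svd(q[:,:2]-c,full_matrices=False)[2][0]; w=w*np.sign(w[1]); print(c,w,np.degrees(np.arctan2(-w[0],w[1])))
s=(q[:,:2]-np.array(r[0]))@w
for a in np.arange(-.13,.13,.01):
    k=(s>=a)&(s<a+.01)
    if k.any(): print(round(a,2),k.sum(),np.round(np.percentile(q[k,2],[5,50,95]),3), im[m][k].mean(0).astype(int))
# others, heights
Z=P[...,2]; hh=(Z>0.015)&(d>0)
n,l,st,ce=cv2.connectedComponentsWithStats(hh.astype(np.uint8))
for i in range(1,n):
    if 60<st[i,4]<4000:
        p=P[l==i]; print(ce[i].astype(int),st[i,4],'min',p.min(0).round(3),'max',p.max(0).round(3))
z=np.load('side0.npz'); im2=z['im'][130:210,270:350]; cv2.imwrite('pics/c.png',cv2.hconcat([cv2.resize(x[:,:,::-1],(390,400),interpolation=2) for x in (im2,im[185:275,255:345])]))
```

```text
1382
rect ((0.5016636848449707, -0.13252845406532288), (0.23072755336761475, 0.06547136604785919), 80.52405548095703) [[ 0.45038193 -0.24092868]
 [ 0.51496    -0.25170746]
 [ 0.55294544 -0.02412823]
 [ 0.48836738 -0.01334944]]
[ 0.50192178 -0.13560763] [0.19873758 0.98005274] -11.463145781076935
-0.12 28 [0.126 0.129 0.133] [211  94  52]
-0.11 50 [0.13  0.134 0.139] [230 121  63]
-0.1 55 [0.136 0.142 0.146] [232 118  63]
-0.09 74 [0.132 0.142 0.147] [205  71  42]
-0.08 82 [0.067 0.128 0.137] [192  96  45]
-0.07 75 [0.106 0.114 0.124] [187  60  36]
-0.06 75 [0.091 0.099 0.108] [186  61  42]
-0.05 68 [0.077 0.084 0.094] [189  67  47]
-0.04 69 [0.063 0.07  0.079] [188  69  48]
-0.03 64 [0.048 0.056 0.064] [188  69  49]
-0.02 37 [0.039 0.044 0.05 ] [184  72  51]
-0.01 25 [0.115 0.119 0.121] [225 185 130]
-0.0 105 [0.033 0.09  0.121] [126  96  68]
0.01 42 [0.034 0.04  0.047] [176  69  48]
0.02 47 [0.049 0.057 0.064] [181  72  51]
0.03 47 [0.064 0.073 0.081] [182  70  50]
0.04 51 [0.077 0.086 0.094] [180  65  48]
0.05 55 [0.093 0.099 0.107] [179  62  45]
0.06 52 [0.105 0.115 0.121] [183  6
[... 300 characters left out ...]
n [0.757 0.616 0.015] max [0.841 0.686 0.191]
[322 136] 375 min [ 0.769 -0.233  0.015] max [ 0.821 -0.182  0.171]
[295 156] 642 min [ 0.693 -0.174  0.023] max [ 0.783 -0.082  0.06 ]
[354 169] 445 min [ 0.67  -0.353  0.015] max [ 0.734 -0.286  0.092]
[386 182] 186 min [ 0.643 -0.461  0.015] max [ 0.691 -0.412  0.039]
[298 229] 1502 min [ 0.452 -0.248  0.015] max [ 0.553 -0.015  0.15 ]
[182 230] 670 min [0.444 0.16  0.019] max [0.528 0.273 0.095]
[147 228] 178 min [0.469 0.324 0.017] max [0.515 0.366 0.06 ]
[110 233] 347 min [0.444 0.426 0.017] max [0.502 0.502 0.062]
[ 25 267] 2071 min [0.306 0.635 0.015] max [0.423 0.702 0.237]
[249 375] 562 min [ 0.008 -0.06   0.015] max [0.066 0.067 0.163]
```

View pics/c.png

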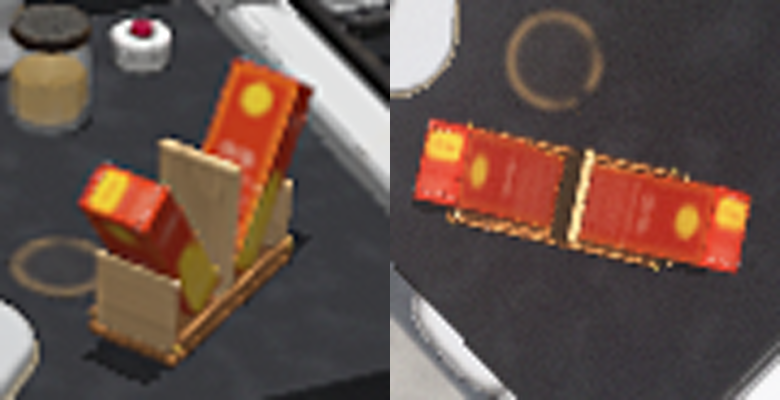

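The crop shows both packets leaning outward, mirrored about the middle board, as described. Next I fit the rack frame and write a helper that turns a target into move numbers.

```bash
cat >> h.py <<'E'
from scipy.spatial.transform import Rotation as R
def rackfit(f='top0.npz'):
    z=np.load(f); im,d=z['im'],z['d']; P=pts('top',d)
    roi=np.zeros(d.shape,bool); roi[205:250,255:345]=1
    q=P[roi&(P[...,2]>0.122)&(d>0)]
    t=(q-[.5017,-.1325,0])@[.182,.983,0]
    a,b=[cv2.minAreaRect(q[k][:,:2].astype(np.float32)) for k in (t>.06,t<-.06)]
    w=np.array(a[0])-b[0]; return a,b,(np.array(a[0])+b[0])/2,w/np.hypot(*w)
def go(C,w,s,x,z,pitch=0):
    "delta to rack-frame (x, s=y, z), tool y along rack -x/+x"
    w=np.array(w)/np.hypot(*w)
    rx=np.array([w[1],-w[0]]); st=get_state()
    tgt=np.r_[np.array(C)+w*s+rx*x,z]
    Rc=R.from_quat(st['eef_rot']); best=None
    for sg in (1,-1):
        ty=np.r_[rx*sg,0]; tz=np.array([0,0,-1.]); M=np.c_[np.cross(ty,tz),ty,tz]
        rv=(Rc.inv()*R.from_matrix(M)).as_rotvec()
        if best is None or np.linalg.norm(rv)<np.linalg.norm(best): best=rv
    print('t',round(float(st['clock']),2),'d share',np.round(Rc.inv().apply(tgt-st['tool_pos'])/.08,3),'w share',np.round(best/np.pi,3),'F',np.round(st['contact_force'],1),'tcp',st['tool_pos'].round(4),'tgt',tgt.round(3))
E
python3 - <<'E'
from h import *
a,b,C,w=rackfit(); print(a,b,C,w,np.degrees(np.arctan2(w[0],w[1])))
z=np.load('top0.npz'); P=pts('top',z['d']); q=P[205:250,255:345].reshape(-1,3); rel=q[:,:2]-C; s=rel@w
k=(abs(s)<.02)&(q[:,2]>.112); print('board',s[k].min(),s[k].max(),s[k].mean(),(rel[k]@[w[1],-w[0]]).min(),(rel[k]@[w[1],-w[0]]).max())
st=[np.polyfit((rel[k]@[w[1],-w[0]]),s[k],1)]; print(st)
go(C,w,-.155,0,.2)
E
```

```text
((0.5213900208473206, -0.04250109940767288), (0.046558085829019547, 0.05490286648273468), 80.3326644897461) ((0.4844481945037842, -0.22300027310848236), (0.046682000160217285, 0.05481361225247383), 79.23448944091797) [ 0.50291911 -0.13275069] [0.20050846 0.97969197] 11.566693739733667
board -0.004554195528539645 0.004129709376129408 9.081308725375392e-05 -0.03204688546675674 0.03062650291843259
[array([2.80721080e-02, 9.57605049e-05])]
t 0.1 d share [ 4.37  -2.48   0.479] w share [-0.    -0.    -0.327] F [-0.8  0.4 -0.9] tcp [ 0.2087 -0.5886  0.238 ] tgt [ 0.472 -0.285  0.2  ]
```

>>> step_arm(motion=[{"dx":0.5,"dy":-0.28,"wz":-0.32,"claw":14},{"dx":1,"dy":-0.57,"wz":-0.32,"claw":14},{"dx":1,"dy":-0.57,"wz":-0.32,"claw":14},{"dx":1,"dy":-0.57,"wz":-0.32,"claw":14},{"dx":1,"dy":-0.57,"wz":-0.32,"claw":14},{"dx":1,"dy":-0.57,"wz":-0.32,"claw":14},{"dx":1,"dy":-0.57,"wz":-0.32,"claw":14},{"dx":1,"dy":-0.57,"wz":-0.32,"claw":14}])

```text
$.motion[0]: bad value
```

```bash
python3 -c "
from h import *
go((.503,-.1328),(.182,.983),-.155,0,.2)"
```

```text
t 0.1 d share [ 4.402 -2.461  0.479] w share [-0.    -0.    -0.333] F [-0.8  0.4 -0.9] tcp [ 0.2087 -0.5886  0.238 ] tgt [ 0.475 -0.285  0.2  ]
```

>>> step_arm(motion=[{"dx":0.5,"dy":-0.28,"dz":0,"wx":0,"wy":0,"wz":-0.33,"claw":14},{"dx":1,"dy":-0.56,"dz":0,"wx":0,"wy":0,"wz":-0.33,"claw":14},{"dx":1,"dy":-0.56,"dz":0,"wx":0,"wy":0,"wz":-0.33,"claw":14},{"dx":1,"dy":-0.56,"dz":0,"wx":0,"wy":0,"wz":-0.33,"claw":14},{"dx":1,"dy":-0.56,"dz":0,"wx":0,"wy":0,"wz":-0.33,"claw":14},{"dx":1,"dy":-0.56,"dz":0,"wx":0,"wy":0,"wz":-0.33,"claw":14},{"dx":1,"dy":-0.56,"dz":0,"wx":0,"wy":0,"wz":-0.33,"claw":14},{"dx":1,"dy":-0.56,"dz":0,"wx":0,"wy":0,"wz":-0.33,"claw":14}])

```text
clock: 0.9
tool_pos: [0.2689, -0.5199, 0.2382]
eef_rot: [0.772, 0.636, 0.0, -0.0]
contact_force: [-0.1, 0.7, 0.5]
opening: 0.296
finger_force: 0.0
```

```bash
python3 -c "
from h import *
go((.503,-.1328),(.182,.983),-.155,0,.2)"
```

```text
t 0.9 d share [3.373 1.962 0.481] w share [-0.    -0.    -0.003] F [-0.1  0.7  0.5] tcp [ 0.2689 -0.5199  0.2382] tgt [ 0.475 -0.285  0.2  ]
```

>>> step_arm(motion=[{"dx":0.5,"dy":0.3,"dz":0,"wx":0,"wy":0,"wz":0,"claw":14},{"dx":1,"dy":0.6,"dz":0,"wx":0,"wy":0,"wz":0,"claw":14},{"dx":1,"dy":0.6,"dz":0,"wx":0,"wy":0,"wz":0,"claw":14}])

```text
clock: 1.2
tool_pos: [0.3381, -0.4445, 0.2393]
eef_rot: [0.769, 0.639, 0.003, 0.0]
contact_force: [-0.7, 1.0, 0.4]
opening: 0.156
finger_force: 0.0
```

>>> step_arm(motion=[{"dx":0.5,"dy":0.3,"dz":0,"wx":0,"wy":0,"wz":0,"claw":14},{"dx":1,"dy":0.6,"dz":0,"wx":0,"wy":0,"wz":0,"claw":14},{"dx":1,"dy":0.6,"dz":0,"wx":0,"wy":0,"wz":0,"claw":14}])

```text
clock: 1.5
tool_pos: [0.4002, -0.3751, 0.2394]
eef_rot: [0.769, 0.639, 0.003, 0.0]
contact_force: [-0.7, -0.7, 0.7]
opening: 0.159
finger_force: 0.0
```

>>> step_arm(motion=[{"dx":0.4,"dy":0.3,"dz":0,"wx":0,"wy":0,"wz":0,"claw":14},{"dx":0.8,"dy":0.6,"dz":0,"wx":0,"wy":0,"wz":0,"claw":14},{"dx":0.8,"dy":0.6,"dz":0,"wx":0,"wy":0,"wz":0,"claw":14}])

```text
clock: 1.8
tool_pos: [0.4587, -0.3228, 0.2393]
eef_rot: [0.77, 0.638, 0.003, 0.0]
contact_force: [0.6, 0.8, -0.5]
opening: 0.161
finger_force: 0.0
```

```bash
python3 -c "
from h import *
go((.503,-.1328),(.182,.983),-.155,0,.105)"
```

```text
t 1.8 d share [0.492 0.103 1.681] w share [ 0.001 -0.001 -0.001] F [ 0.6  0.8 -0.5] tcp [ 0.4587 -0.3228  0.2393] tgt [ 0.475 -0.285  0.105]
```

>>> step_arm(motion=[{"dx":0,"dy":0.1,"dz":0.5,"wx":0,"wy":0,"wz":0,"claw":14},{"dx":0,"dy":0.1,"dz":1,"wx":0,"wy":0,"wz":0,"claw":14},{"dx":0,"dy":0.1,"dz":1,"wx":0,"wy":0,"wz":0,"claw":14}])

```text
clock: 2.1
tool_pos: [0.4575, -0.3289, 0.1544]
eef_rot: [0.773, 0.635, -0.002, -0.005]
contact_force: [-0.9, 0.3, 0.2]
opening: 0.16
finger_force: 0.0
```

>>> step_arm(motion=[{"dx":0.2,"dy":0,"dz":0.4,"wx":0,"wy":0,"wz":0,"claw":14},{"dx":0.4,"dy":0,"dz":0.66,"wx":0,"wy":0,"wz":0,"claw":14},{"dx":0.4,"dy":0,"dz":0.66,"wx":0,"wy":0,"wz":0,"claw":14},{"dx":0.4,"dy":0,"dz":0.66,"wx":0,"wy":0,"wz":0,"claw":14}])

```text
clock: 2.5
tool_pos: [0.4681, -0.2992, 0.1074]
eef_rot: [0.772, 0.635, -0.0, 0.001]
contact_force: [0.3, -0.5, 0.4]
opening: 0.158
finger_force: 0.0
```

```bash
python3 -c "
from h import *
go((.503,-.1328),(.182,.983),-.127,0,.105)
im,d=viewer.snapshot('side'); cv2.imwrite('pics/s1.png',cv2.resize(im[90:240,240:400,::-1],(640,600)))"
```

```text
t 2.5 d share [0.538 0.045 0.029] w share [ 0.     0.    -0.004] F [ 0.3 -0.5  0.4] tcp [ 0.4681 -0.2992  0.1074] tgt [ 0.48  -0.258  0.105]
```

View pics/s1.png

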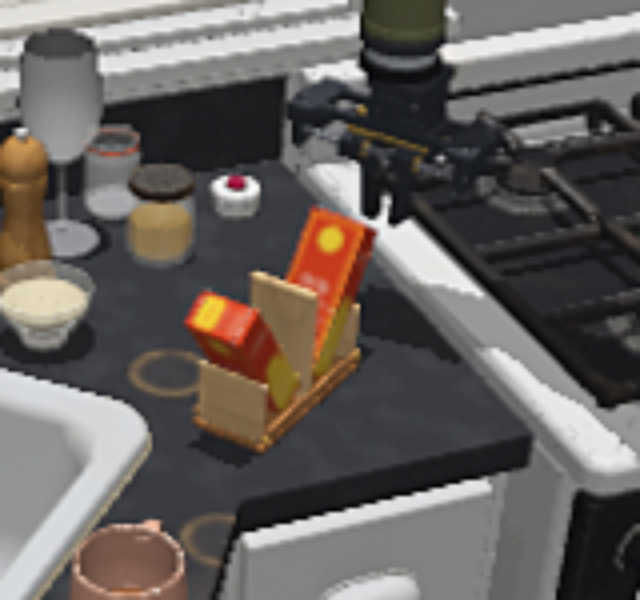

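The gripper stands behind the right packet: fingertips are at about (380,210) in the crop and the packet top at (340,225), with nothing touching. Now I push slowly inward.

>>> step_arm(motion=[{"dx":0.25,"dy":0.04,"dz":0.03,"wx":0,"wy":0,"wz":0,"claw":14},{"dx":0.45,"dy":0.04,"dz":0.03,"wx":0,"wy":0,"wz":0,"claw":14},{"dx":0.5,"dy":0.04,"dz":0.03,"wx":0,"wy":0,"wz":0,"claw":14},{"dx":0.54,"dy":0.04,"dz":0.03,"wx":0,"wy":0,"wz":0,"claw":14},{"dx":0.58,"dy":0.04,"dz":0.03,"wx":0,"wy":0,"wz":0,"claw":14},{"dx":0.62,"dy":0.04,"dz":0.03,"wx":0,"wy":0,"wz":0,"claw":14},{"dx":0.66,"dy":0.04,"dz":0.03,"wx":0,"wy":0,"wz":0,"claw":14},{"dx":0.7,"dy":0.04,"dz":0.03,"wx":0,"wy":0,"wz":0,"claw":14}])

```text
clock: 3.35
tool_pos: [0.4815, -0.2439, 0.1035]
eef_rot: [0.772, 0.635, -0.0, 0.0]
contact_force: [0.3, -1.0, 0.7]
opening: 0.159
finger_force: 0.3
```

>>> step_arm(motion=[{"dx":0.05,"dy":0,"dz":0,"wx":0,"wy":0,"wz":0,"claw":14},{"dx":0.1,"dy":0,"dz":0,"wx":0,"wy":0,"wz":0,"claw":14},{"dx":0.15,"dy":0,"dz":0,"wx":0,"wy":0,"wz":0,"claw":14},{"dx":0.2,"dy":0,"dz":0,"wx":0,"wy":0,"wz":0,"claw":14},{"dx":0.24,"dy":0,"dz":0,"wx":0,"wy":0,"wz":0,"claw":14},{"dx":0.28,"dy":0,"dz":0,"wx":0,"wy":0,"wz":0,"claw":14},{"dx":0.32,"dy":0,"dz":0,"wx":0,"wy":0,"wz":0,"claw":14},{"dx":0.36,"dy":0,"dz":0,"wx":0,"wy":0,"wz":0,"claw":14}])

```text
clock: 4.15
tool_pos: [0.4871, -0.2152, 0.1035]
eef_rot: [0.772, 0.636, -0.0, 0.0]
contact_force: [0.4, 0.1, -0.3]
opening: 0.156
finger_force: 0.0
```

```bash
python3 -c "
from h import *
go((.503,-.1328),(.182,.983),-.052,0,.105)
im,d=viewer.snapshot('side'); cv2.imwrite('pics/s2.png',cv2.resize(im[90:240,240:400,::-1],(640,600)))"
```

```text
t 4.15 d share [ 0.399  0.003 -0.019] w share [-0.     0.    -0.003] F [ 0.4  0.1 -0.3] tcp [ 0.4871 -0.2152  0.1035] tgt [ 0.494 -0.184  0.105]
```

View pics/s2.png

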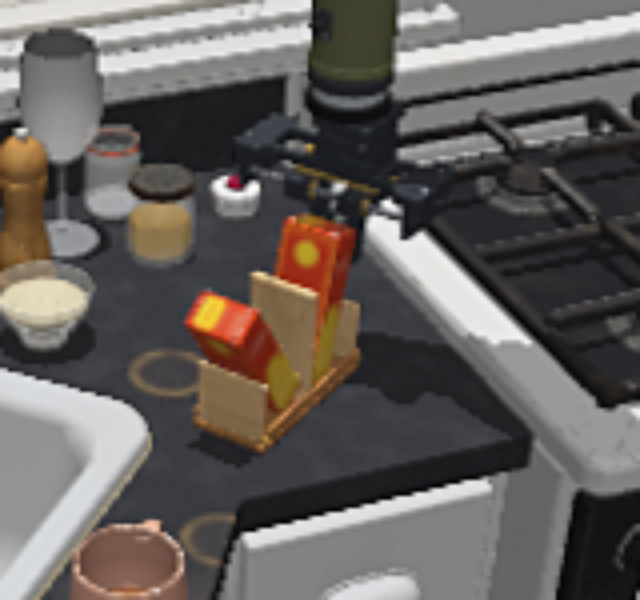

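The right packet is swinging upright, with its top at about (318,235), and the rack hasn't moved. I continue slowly.

>>> step_arm(motion=[{"dx":0.04,"dy":0,"dz":0,"wx":0,"wy":0,"wz":0,"claw":14},{"dx":0.08,"dy":0,"dz":0,"wx":0,"wy":0,"wz":0,"claw":14},{"dx":0.12,"dy":0,"dz":0,"wx":0,"wy":0,"wz":0,"claw":14},{"dx":0.16,"dy":0,"dz":0,"wx":0,"wy":0,"wz":0,"claw":14},{"dx":0.2,"dy":0,"dz":0,"wx":0,"wy":0,"wz":0,"claw":14},{"dx":0.24,"dy":0,"dz":0,"wx":0,"wy":0,"wz":0,"claw":14},{"dx":0.27,"dy":0,"dz":0,"wx":0,"wy":0,"wz":0,"claw":14},{"dx":0.3,"dy":0,"dz":0,"wx":0,"wy":0,"wz":0,"claw":14}])

```text
clock: 5.0
tool_pos: [0.4918, -0.1917, 0.1035]
eef_rot: [0.772, 0.636, -0.0, 0.0]
contact_force: [0.6, -0.1, -0.8]
opening: 0.157
finger_force: 0.0
```

```bash
cat >> h.py <<'E'
def look(C=(.503,-.1328),w=(.182,.983)):
    w=np.array(w)/np.hypot(*w); im,d=viewer.snapshot('side'); P=pts('side',d)
    h=cv2.cvtColor(im,cv2.COLOR_RGB2HSV); roi=np.zeros(d.shape,bool); roi[120:215,270:350]=1
    r=roi&((h[...,0]<9)|(h[...,0]>172))&(h[...,1]>150)&(h[...,2]>70)
    rel=P[...,:2]-np.array(C); s=rel@w; x=rel@[w[1],-w[0]]
    k=(abs(s)<.15)&(abs(x)<.06)&(P[...,2]>.03)
    for nm,c in (('L',s>.0045),('R',s<-.0045)):
        m=r&k&c
        for lo in np.arange(.04,.16,.02):
            j=m&(P[...,2]>=lo)&(P[...,2]<lo+.02)
            if j.sum()>4: print(nm,round(lo,2),j.sum(),'s',np.percentile(s[j],[3,50,97]).round(4),'x',np.percentile(x[j],[3,97]).round(4),'zmax',P[j][:,2].max().round(4))
    b=roi&k&(h[...,0]>=10)&(abs(s)<.012)&(P[...,2]>.08)&(P[...,2]<.125)
    if b.sum(): print('board s',np.percentile(s[b],[3,50,97]).round(4),'zmax',P[b][:,2].max().round(3))
    return im
E
python3 -c "
from h import *
go((.503,-.1328),(.182,.983),-.052,0,.105)
im=look(); cv2.imwrite('pics/s3.png',cv2.resize(im[100:220,260:380,::-1],(600,600)))"
```

```text
t 5.0 d share [ 0.1    0.003 -0.019] w share [ 0.     0.    -0.003] F [ 0.6 -0.1 -0.8] tcp [ 0.4918 -0.1917  0.1035] tgt [ 0.494 -0.184  0.105]
L 0.06 24 s [0.0693 0.0756 0.0813] x [-0.0242  0.0277] zmax 0.0793
L 0.08 46 s [0.0604 0.0841 0.0942] x [-0.0261  0.0276] zmax 0.0993
L 0.1 45 s [0.0592 0.0934 0.1067] x [-0.0266  0.0272] zmax 0.1192
L 0.12 81 s [0.0813 0.1043 0.1143] x [-0.0254  0.0282] zmax 0.1399
L 0.14 29 s [0.0847 0.0907 0.0998] x [-0.0237  0.0277] zmax 0.1498
R 0.08 11 s [-0.0415 -0.0242 -0.009 ] x [-0.0292 -0.0236] zmax 0.0999
R 0.1 19 s [-0.0396 -0.0205 -0.0094] x [-0.0285  0.0032] zmax 0.1196
R 0.12 47 s [-0.0351 -0.0104 -0.0051] x [-0.0284  0.0224] zmax 0.14
R 0.14 80 s [-0.0399 -0.0165 -0.0065] x [-0.0281  0.0255] zmax 0.1574
board s [-0.0073  0.001   0.0063] zmax 0.124
```

View pics/s3.png

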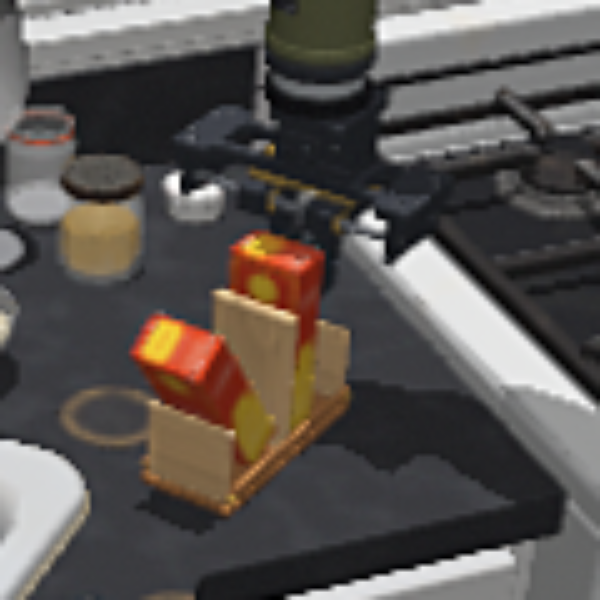

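The right packet is almost upright, with its top at (275,255) in the crop and the fingers close to it. I press the last few millimetres gently.

>>> step_arm(motion=[{"dx":0.02,"dy":0,"dz":0,"wx":0,"wy":0,"wz":0,"claw":14},{"dx":0.04,"dy":0,"dz":0,"wx":0,"wy":0,"wz":0,"claw":14},{"dx":0.06,"dy":0,"dz":0,"wx":0,"wy":0,"wz":0,"claw":14},{"dx":0.06,"dy":0,"dz":0,"wx":0,"wy":0,"wz":0,"claw":14}])

```text
clock: 5.45
tool_pos: [0.4927, -0.1869, 0.1035]
eef_rot: [0.772, 0.636, 0.0, -0.0]
contact_force: [-0.1, -0.0, -0.1]
opening: 0.16
finger_force: 0.0
```

>>> step_arm(motion=[{"dx":0.015,"dy":0,"dz":0,"wx":0,"wy":0,"wz":0,"claw":14},{"dx":0.03,"dy":0,"dz":0,"wx":0,"wy":0,"wz":0,"claw":14},{"dx":0.03,"dy":0,"dz":0,"wx":0,"wy":0,"wz":0,"claw":14}])

```text
clock: 5.75
tool_pos: [0.4931, -0.1849, 0.1035]
eef_rot: [0.772, 0.636, -0.0, 0.0]
contact_force: [0.2, -0.7, 0.6]
opening: 0.157
finger_force: 0.2
```

```bash
python3 -c "
from h import *
go((.503,-.1328),(.182,.983),-.052,0,.105)
im=look()"
```

```text
t 5.75 d share [ 0.013  0.003 -0.018] w share [ 0.     0.    -0.003] F [ 0.2 -0.7  0.6] tcp [ 0.4931 -0.1849  0.1035] tgt [ 0.494 -0.184  0.105]
L 0.06 23 s [0.0702 0.0753 0.0803] x [-0.0248  0.0271] zmax 0.0792
L 0.08 46 s [0.0559 0.0852 0.0937] x [-0.0269  0.0248] zmax 0.0998
L 0.1 42 s [0.0631 0.0891 0.1062] x [-0.0265  0.027 ] zmax 0.1188
L 0.12 80 s [0.0795 0.1037 0.1143] x [-0.0255  0.029 ] zmax 0.1398
L 0.14 29 s [0.0848 0.091  0.0978] x [-0.0239  0.026 ] zmax 0.1502
R 0.08 8 s [-0.0359 -0.0233 -0.013 ] x [-0.0292 -0.0251] zmax 0.0985
R 0.1 21 s [-0.0394 -0.0217 -0.0091] x [-0.03    0.0015] zmax 0.1199
R 0.12 45 s [-0.0341 -0.0101 -0.0046] x [-0.0293  0.0248] zmax 0.14
R 0.14 82 s [-0.0407 -0.0142 -0.0056] x [-0.0286  0.0256] zmax 0.1587
board s [-0.008   0.0001  0.0059] zmax 0.125
```

>>> step_arm(motion=[{"dx":0.015,"dy":0,"dz":0,"wx":0,"wy":0,"wz":0,"claw":14},{"dx":0.03,"dy":0,"dz":0,"wx":0,"wy":0,"wz":0,"claw":14},{"dx":0.03,"dy":0,"dz":0,"wx":0,"wy":0,"wz":0,"claw":14}])

```text
clock: 6.1
tool_pos: [0.493, -0.1849, 0.1037]
eef_rot: [0.773, 0.635, -0.001, 0.001]
contact_force: [-0.7, -5.8, 1.6]
opening: 0.162
finger_force: 2.9
```

>>> step_arm(motion=[{"dx":0.012,"dy":0,"dz":0,"wx":0,"wy":0,"wz":0,"claw":14},{"dx":0.02,"dy":0,"dz":0,"wx":0,"wy":0,"wz":0,"claw":14},{"dx":0.02,"dy":0,"dz":0,"wx":0,"wy":0,"wz":0,"claw":14}])

```text
clock: 6.4
tool_pos: [0.4927, -0.1846, 0.1037]
eef_rot: [0.773, 0.634, -0.002, 0.001]
contact_force: [-1.7, -8.5, 3.4]
opening: 0.158
finger_force: 4.1
```

```bash
python3 -c "
from h import *
go((.503,-.1328),(.182,.983),-.052,0,.105)
im=look()"
```

```text
t 6.4 d share [ 0.01   0.009 -0.016] w share [-0.     0.002 -0.004] F [-1.7 -8.5  3.4] tcp [ 0.4927 -0.1846  0.1037] tgt [ 0.494 -0.184  0.105]
L 0.06 22 s [0.0712 0.0765 0.082 ] x [-0.0257  0.0277] zmax 0.0791
L 0.08 49 s [0.052  0.0829 0.0933] x [-0.0258  0.0273] zmax 0.0998
L 0.1 48 s [0.0639 0.0943 0.1096] x [-0.0275  0.0289] zmax 0.1198
L 0.12 75 s [0.0818 0.1043 0.1143] x [-0.0258  0.0282] zmax 0.14
L 0.14 38 s [0.0826 0.0911 0.1016] x [-0.0238  0.0302] zmax 0.1515
R 0.08 8 s [-0.0381 -0.0262 -0.0155] x [-0.0294 -0.0249] zmax 0.0997
R 0.1 21 s [-0.0384 -0.0225 -0.0076] x [-0.0291  0.017 ] zmax 0.1198
R 0.12 52 s [-0.0343 -0.0108 -0.005 ] x [-0.0298  0.0255] zmax 0.1398
R 0.14 71 s [-0.0388 -0.0198 -0.0057] x [-0.0286  0.0249] zmax 0.1574
board s [-0.0063  0.0007  0.006 ] zmax 0.124
```

The packet is firmly against the board and the rack hasn't shifted. I retreat and rise.

>>> step_arm(motion=[{"dx":-0.05,"dy":0,"dz":0,"wx":0,"wy":0,"wz":0,"claw":14},{"dx":-0.2,"dy":0,"dz":0,"wx":0,"wy":0,"wz":0,"claw":14},{"dx":-0.5,"dy":0,"dz":0,"wx":0,"wy":0,"wz":0,"claw":14},{"dx":-0.8,"dy":0,"dz":-0.4,"wx":0,"wy":0,"wz":0,"claw":14},{"dx":-0.8,"dy":0,"dz":-1,"wx":0,"wy":0,"wz":0,"claw":14},{"dx":-0.8,"dy":0,"dz":-1,"wx":0,"wy":0,"wz":0,"claw":14},{"dx":-0.8,"dy":0,"dz":-1,"wx":0,"wy":0,"wz":0,"claw":14}])

```text
clock: 7.15
tool_pos: [0.4821, -0.2442, 0.1844]
eef_rot: [0.772, 0.635, 0.001, 0.001]
contact_force: [-2.2, 0.1, 0.6]
opening: 0.16
finger_force: 0.0
```

```bash
python3 -c "
from h import *
go((.503,-.1328),(.182,.983),.165,0,.235)
im=look(); cv2.imwrite('pics/s4.png',cv2.resize(im[100:220,260:380,::-1],(600,600)))"
```

```text
t 7.15 d share [ 3.479 -0.032 -0.633] w share [ 0.001 -0.    -0.003] F [-2.2  0.1  0.6] tcp [ 0.4821 -0.2442  0.1844] tgt [0.533 0.029 0.235]
L 0.06 24 s [0.0688 0.0759 0.0812] x [-0.0249  0.0286] zmax 0.0797
L 0.08 50 s [0.0543 0.0827 0.0937] x [-0.0259  0.0287] zmax 0.0999
L 0.1 40 s [0.0648 0.0937 0.1075] x [-0.0263  0.0268] zmax 0.1199
L 0.12 79 s [0.0823 0.1057 0.1149] x [-0.0256  0.0277] zmax 0.14
L 0.14 34 s [0.0837 0.0906 0.1011] x [-0.0242  0.0285] zmax 0.1504
R 0.08 10 s [-0.0358 -0.0233 -0.0069] x [-0.03   -0.0252] zmax 0.0987
R 0.1 25 s [-0.0372 -0.021  -0.007 ] x [-0.0301  0.0226] zmax 0.1197
R 0.12 40 s [-0.0357 -0.0115 -0.0056] x [-0.0302  0.0264] zmax 0.1398
R 0.14 77 s [-0.0395 -0.0177 -0.0056] x [-0.0293  0.0235] zmax 0.1573
board s [-0.0074  0.0008  0.0065] zmax 0.125
```

View pics/s4.png

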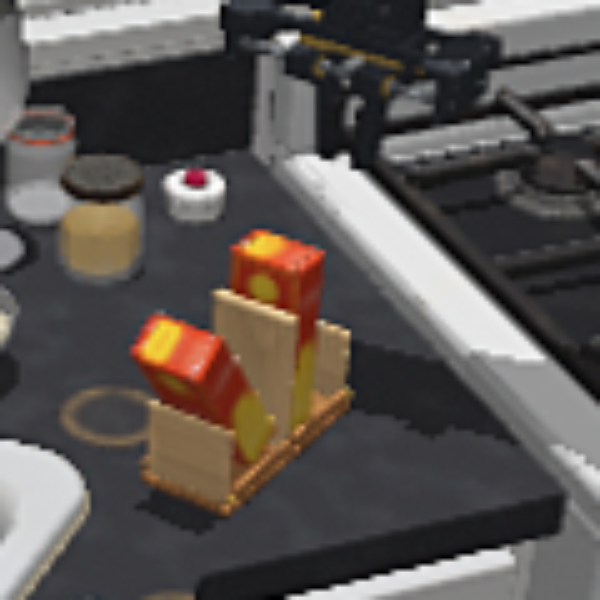

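The right packet stands upright behind the board (top at (275,255)) with the rack unmoved. I cross over above to the left side.

>>> step_arm(motion=[{"dx":0,"dy":0,"dz":-0.5,"wx":0,"wy":0,"wz":0,"claw":14},{"dx":0.5,"dy":0,"dz":-0.63,"wx":0,"wy":0,"wz":0,"claw":14},{"dx":1,"dy":0,"dz":-0.63,"wx":0,"wy":0,"wz":0,"claw":14},{"dx":1,"dy":0,"dz":-0.63,"wx":0,"wy":0,"wz":0,"claw":14}])

```text
clock: 7.6
tool_pos: [0.4981, -0.1579, 0.2335]
eef_rot: [0.769, 0.64, 0.002, -0.002]
contact_force: [-0.4, -0.3, -0.3]
opening: 0.161
finger_force: 0.0
```

>>> step_arm(motion=[{"dx":0.5,"dy":0,"dz":0,"wx":0,"wy":0,"wz":0,"claw":14},{"dx":1,"dy":0,"dz":0,"wx":0,"wy":0,"wz":0,"claw":14},{"dx":1,"dy":0,"dz":0,"wx":0,"wy":0,"wz":0,"claw":14}])

```text
clock: 7.9
tool_pos: [0.5128, -0.0798, 0.233]
eef_rot: [0.769, 0.64, 0.001, -0.002]
contact_force: [0.4, -0.3, 0.2]
opening: 0.158
finger_force: 0.0
```

>>> step_arm(motion=[{"dx":0.5,"dy":0,"dz":0,"wx":0,"wy":0,"wz":0,"claw":14},{"dx":1,"dy":0,"dz":0,"wx":0,"wy":0,"wz":0,"claw":14},{"dx":1,"dy":0,"dz":0,"wx":0,"wy":0,"wz":0,"claw":14}])

```text
clock: 8.2
tool_pos: [0.528, -0.0017, 0.2331]
eef_rot: [0.769, 0.639, 0.001, -0.002]
contact_force: [0.8, 0.7, -0.2]
opening: 0.16
finger_force: 0.0
```

>>> step_arm(motion=[{"dx":0.3,"dy":0,"dz":0,"wx":0,"wy":0,"wz":0,"claw":14},{"dx":0.5,"dy":0,"dz":0,"wx":0,"wy":0,"wz":0,"claw":14},{"dx":0.5,"dy":0,"dz":0,"wx":0,"wy":0,"wz":0,"claw":14},{"dx":0.5,"dy":0,"dz":0,"wx":0,"wy":0,"wz":0,"claw":14}])

```text
clock: 8.6
tool_pos: [0.5347, 0.0295, 0.2329]
eef_rot: [0.772, 0.635, -0.001, -0.0]
contact_force: [-1.1, -0.1, -0.1]
opening: 0.155
finger_force: 0.0
```

```bash
python3 -c "
from h import *
go((.503,-.1328),(.182,.983),.165,0,.105)"
```

```text
t 8.6 d share [-0.002 -0.016  1.599] w share [-0.001  0.001 -0.003] F [-1.1 -0.1 -0.1] tcp [0.5347 0.0295 0.2329] tgt [0.533 0.029 0.105]
```

>>> step_arm(motion=[{"dx":0,"dy":-0.02,"dz":0.5,"wx":0,"wy":0,"wz":0,"claw":14},{"dx":0,"dy":-0.02,"dz":1,"wx":0,"wy":0,"wz":0,"claw":14},{"dx":0,"dy":-0.02,"dz":1,"wx":0,"wy":0,"wz":0,"claw":14}])

```text
clock: 8.9
tool_pos: [0.5299, 0.0283, 0.1497]
eef_rot: [0.773, 0.635, -0.005, -0.002]
contact_force: [-0.3, -1.4, 0.8]
opening: 0.161
finger_force: 0.0
```

>>> step_arm(motion=[{"dx":0,"dy":0,"dz":0.4,"wx":0,"wy":0,"wz":0,"claw":14},{"dx":0,"dy":0,"dz":0.61,"wx":0,"wy":0,"wz":0,"claw":14},{"dx":0,"dy":0,"dz":0.61,"wx":0,"wy":0,"wz":0,"claw":14},{"dx":0,"dy":0,"dz":0.61,"wx":0,"wy":0,"wz":0,"claw":14}])

```text
clock: 9.3
tool_pos: [0.5345, 0.0307, 0.1064]
eef_rot: [0.772, 0.635, 0.0, 0.001]
contact_force: [0.5, -0.3, -0.1]
opening: 0.161
finger_force: 0.0
```

>>> step_arm(motion=[{"dx":-0.2,"dy":0,"dz":0,"wx":0,"wy":0,"wz":0,"claw":14},{"dx":-0.36,"dy":0,"dz":0,"wx":0,"wy":0,"wz":0,"claw":14},{"dx":-0.42,"dy":0,"dz":0,"wx":0,"wy":0,"wz":0,"claw":14},{"dx":-0.46,"dy":0,"dz":0,"wx":0,"wy":0,"wz":0,"claw":14},{"dx":-0.5,"dy":0,"dz":0,"wx":0,"wy":0,"wz":0,"claw":14},{"dx":-0.54,"dy":0,"dz":0,"wx":0,"wy":0,"wz":0,"claw":14},{"dx":-0.58,"dy":0,"dz":0,"wx":0,"wy":0,"wz":0,"claw":14},{"dx":-0.62,"dy":0,"dz":0,"wx":0,"wy":0,"wz":0,"claw":14}])

```text
clock: 10.1
tool_pos: [0.5245, -0.0167, 0.1052]
eef_rot: [0.772, 0.636, 0.0, -0.0]
contact_force: [1.1, 0.4, 0.7]
opening: 0.155
finger_force: 0.5
```

```bash
python3 -c "
from h import *
go((.503,-.1328),(.182,.983),.053,0,.105)
im=look(); cv2.imwrite('pics/s5.png',cv2.resize(im[100:220,260:380,::-1],(600,600)))"
```

```text
t 10.1 d share [-0.813  0.007  0.002] w share [ 0.    -0.    -0.003] F [1.1 0.4 0.7] tcp [ 0.5245 -0.0167  0.1052] tgt [ 0.513 -0.081  0.105]
L 0.06 22 s [0.065  0.0694 0.0745] x [-0.0233  0.0042] zmax 0.0795
L 0.08 34 s [0.0511 0.0757 0.0842] x [-0.026   0.0223] zmax 0.0989
L 0.1 29 s [0.058  0.0798 0.0943] x [-0.0267 -0.0152] zmax 0.1181
L 0.12 32 s [0.0737 0.093  0.1079] x [-0.0267  0.0079] zmax 0.1399
L 0.14 8 s [0.0745 0.0885 0.1207] x [-0.0256  0.0211] zmax 0.1493
R 0.14 62 s [-0.0419 -0.0234 -0.0067] x [-0.0283  0.0206] zmax 0.1558
board s [-0.009   0.0023  0.0047] zmax 0.124
```

View pics/s5.png

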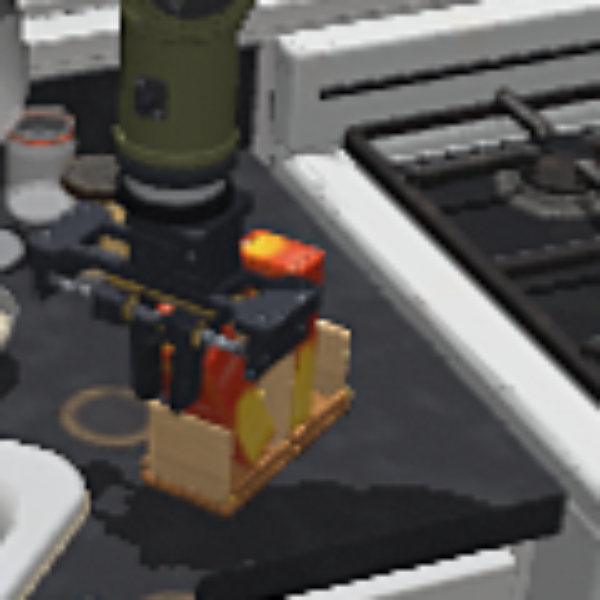

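The fingers are on the left packet (tips at about (170,395) in the crop) and it is starting to rise; the right packet is still upright. I continue.

>>> step_arm(motion=[{"dx":-0.05,"dy":0,"dz":0,"wx":0,"wy":0,"wz":0,"claw":14},{"dx":-0.1,"dy":0,"dz":0,"wx":0,"wy":0,"wz":0,"claw":14},{"dx":-0.15,"dy":0,"dz":0,"wx":0,"wy":0,"wz":0,"claw":14},{"dx":-0.2,"dy":0,"dz":0,"wx":0,"wy":0,"wz":0,"claw":14},{"dx":-0.24,"dy":0,"dz":0,"wx":0,"wy":0,"wz":0,"claw":14},{"dx":-0.28,"dy":0,"dz":0,"wx":0,"wy":0,"wz":0,"claw":14},{"dx":-0.32,"dy":0,"dz":0,"wx":0,"wy":0,"wz":0,"claw":14},{"dx":-0.36,"dy":0,"dz":0,"wx":0,"wy":0,"wz":0,"claw":14}])

```text
clock: 10.95
tool_pos: [0.5187, -0.0459, 0.1051]
eef_rot: [0.772, 0.636, -0.0, 0.0]
contact_force: [0.3, -0.3, 0.1]
opening: 0.159
finger_force: 0.1
```

>>> step_arm(motion=[{"dx":-0.04,"dy":0,"dz":0,"wx":0,"wy":0,"wz":0,"claw":14},{"dx":-0.08,"dy":0,"dz":0,"wx":0,"wy":0,"wz":0,"claw":14},{"dx":-0.12,"dy":0,"dz":0,"wx":0,"wy":0,"wz":0,"claw":14},{"dx":-0.16,"dy":0,"dz":0,"wx":0,"wy":0,"wz":0,"claw":14},{"dx":-0.2,"dy":0,"dz":0,"wx":0,"wy":0,"wz":0,"claw":14},{"dx":-0.24,"dy":0,"dz":0,"wx":0,"wy":0,"wz":0,"claw":14},{"dx":-0.28,"dy":0,"dz":0,"wx":0,"wy":0,"wz":0,"claw":14},{"dx":-0.32,"dy":0,"dz":0,"wx":0,"wy":0,"wz":0,"claw":14}])

```text
clock: 11.75
tool_pos: [0.5137, -0.071, 0.1051]
eef_rot: [0.772, 0.636, -0.0, 0.0]
contact_force: [-0.5, -0.2, 0.0]
opening: 0.161
finger_force: 0.0
```

```bash
python3 -c "
from h import *
go((.503,-.1328),(.182,.983),.053,0,.105)
im=look()"
```

```text
t 11.75 d share [-0.121  0.01   0.001] w share [-0.     0.    -0.003] F [-0.5 -0.2  0. ] tcp [ 0.5137 -0.071   0.1051] tgt [ 0.513 -0.081  0.105]
L 0.04 48 s [0.0353 0.0404 0.0457] x [-0.0169  0.0277] zmax 0.0593
L 0.06 49 s [0.0394 0.0425 0.047 ] x [-0.0211  0.0264] zmax 0.0787
L 0.08 43 s [0.0188 0.0443 0.05  ] x [-0.0265  0.0239] zmax 0.0986
L 0.1 29 s [0.0196 0.037  0.0544] x [-0.0277  0.0093] zmax 0.1181
L 0.12 25 s [0.0236 0.0414 0.0564] x [-0.0273 -0.0221] zmax 0.1392
L 0.14 13 s [0.016  0.0405 0.051 ] x [-0.0259 -0.0008] zmax 0.1516
board s [-0.0025  0.0031  0.0105] zmax 0.119
```

>>> step_arm(motion=[{"dx":-0.02,"dy":0,"dz":0,"wx":0,"wy":0,"wz":0,"claw":14},{"dx":-0.04,"dy":0,"dz":0,"wx":0,"wy":0,"wz":0,"claw":14},{"dx":-0.06,"dy":0,"dz":0,"wx":0,"wy":0,"wz":0,"claw":14},{"dx":-0.08,"dy":0,"dz":0,"wx":0,"wy":0,"wz":0,"claw":14},{"dx":-0.08,"dy":0,"dz":0,"wx":0,"wy":0,"wz":0,"claw":14}])

```text
clock: 12.3
tool_pos: [0.5125, -0.0773, 0.1051]
eef_rot: [0.772, 0.635, -0.0, 0.0]
contact_force: [-0.1, 0.4, -0.3]
opening: 0.159
finger_force: 0.0
```

>>> step_arm(motion=[{"dx":-0.015,"dy":0,"dz":0,"wx":0,"wy":0,"wz":0,"claw":14},{"dx":-0.03,"dy":0,"dz":0,"wx":0,"wy":0,"wz":0,"claw":14},{"dx":-0.03,"dy":0,"dz":0,"wx":0,"wy":0,"wz":0,"claw":14}])

```text
clock: 12.6
tool_pos: [0.512, -0.0796, 0.1051]
eef_rot: [0.772, 0.635, -0.0, 0.0]
contact_force: [-0.2, -0.4, -0.4]
opening: 0.156
finger_force: 0.0
```

>>> step_arm(motion=[{"dx":-0.01,"dy":0,"dz":0,"wx":0,"wy":0,"wz":0,"claw":14},{"dx":-0.02,"dy":0,"dz":0,"wx":0,"wy":0,"wz":0,"claw":14},{"dx":-0.02,"dy":0,"dz":0,"wx":0,"wy":0,"wz":0,"claw":14}])

```text
clock: 12.9
tool_pos: [0.5118, -0.0811, 0.1051]
eef_rot: [0.772, 0.636, -0.0, 0.0]
contact_force: [-0.9, -0.8, -0.3]
opening: 0.16
finger_force: 0.0
```

```bash
python3 -c "
from h import *
go((.503,-.1328),(.182,.983),.053,0,.105)
im=look()"
```

```text
t 12.9 d share [0.007 0.01  0.001] w share [-0.     0.    -0.003] F [-0.9 -0.8 -0.3] tcp [ 0.5118 -0.0811  0.1051] tgt [ 0.513 -0.081  0.105]
L 0.04 55 s [0.0322 0.0387 0.0426] x [-0.0188  0.0284] zmax 0.0599
L 0.06 62 s [0.0333 0.0383 0.0434] x [-0.0207  0.0275] zmax 0.0799
L 0.08 42 s [0.0107 0.0365 0.0421] x [-0.0259  0.0286] zmax 0.0999
L 0.1 33 s [0.0109 0.0324 0.0559] x [-0.0278  0.0058] zmax 0.1199
L 0.12 25 s [0.0134 0.0308 0.0461] x [-0.0267 -0.0152] zmax 0.1393
L 0.14 9 s [0.0059 0.013  0.0366] x [-0.0261 -0.0231] zmax 0.1538
R 0.08 5 s [-0.0317 -0.0195 -0.0088] x [-0.029  -0.0262] zmax 0.0935
board s [-0.005   0.0018  0.0088] zmax 0.121
```

>>> step_arm(motion=[{"dx":-0.01,"dy":0,"dz":0,"wx":0,"wy":0,"wz":0,"claw":14},{"dx":-0.02,"dy":0,"dz":0,"wx":0,"wy":0,"wz":0,"claw":14},{"dx":-0.02,"dy":0,"dz":0,"wx":0,"wy":0,"wz":0,"claw":14}])

```text
clock: 13.25
tool_pos: [0.5115, -0.0827, 0.1051]
eef_rot: [0.772, 0.636, -0.0, 0.0]
contact_force: [-0.0, -0.4, 0.2]
opening: 0.162
finger_force: 0.0
```

>>> step_arm(motion=[{"dx":-0.01,"dy":0,"dz":0,"wx":0,"wy":0,"wz":0,"claw":14},{"dx":-0.02,"dy":0,"dz":0,"wx":0,"wy":0,"wz":0,"claw":14},{"dx":-0.02,"dy":0,"dz":0,"wx":0,"wy":0,"wz":0,"claw":14}])

```text
clock: 13.55
tool_pos: [0.5114, -0.083, 0.1052]
eef_rot: [0.772, 0.636, 0.001, -0.0]
contact_force: [0.4, 2.6, 0.6]
opening: 0.159
finger_force: 1.6
```

Contact at 2.6 N against the board. I back off and rise.

>>> step_arm(motion=[{"dx":0.05,"dy":0,"dz":0,"wx":0,"wy":0,"wz":0,"claw":14},{"dx":0.2,"dy":0,"dz":0,"wx":0,"wy":0,"wz":0,"claw":14},{"dx":0.5,"dy":0,"dz":0,"wx":0,"wy":0,"wz":0,"claw":14},{"dx":0.9,"dy":0,"dz":-0.3,"wx":0,"wy":0,"wz":0,"claw":14},{"dx":0.9,"dy":0,"dz":-0.8,"wx":0,"wy":0,"wz":0,"claw":14},{"dx":0.9,"dy":0,"dz":-1,"wx":0,"wy":0,"wz":0,"claw":14},{"dx":0.9,"dy":0,"dz":-1,"wx":0,"wy":0,"wz":0,"claw":14},{"dx":0.9,"dy":0,"dz":-1,"wx":0,"wy":0,"wz":0,"claw":14}])

```text
clock: 14.35
tool_pos: [0.5248, -0.0133, 0.1848]
eef_rot: [0.772, 0.636, -0.0, 0.0]
contact_force: [-0.3, -0.5, -0.0]
opening: 0.157
finger_force: 0.0
```

>>> step_arm(motion=[{"dx":0.2,"dy":0,"dz":-0.5,"wx":0,"wy":0,"wz":0,"claw":14},{"dx":0.4,"dy":0,"dz":-1,"wx":0,"wy":0,"wz":0,"claw":14},{"dx":0.4,"dy":0,"dz":-1,"wx":0,"wy":0,"wz":0,"claw":14},{"dx":0.4,"dy":0,"dz":-1,"wx":0,"wy":0,"wz":0,"claw":14}])

```text
clock: 14.75
tool_pos: [0.5309, 0.018, 0.2643]
eef_rot: [0.772, 0.636, -0.0, 0.0]
contact_force: [-1.6, -0.4, -0.1]
opening: 0.162
finger_force: 0.0
```

```bash
python3 -c "
from h import *
go((.503,-.1328),(.182,.983),.053,0,.105)
im=look(); t,d=viewer.snapshot('top'); cv2.imwrite('pics/s6.png',cv2.hconcat([cv2.resize(im[110:210,260:360,::-1],(400,400)),cv2.resize(t[180:280,250:350,::-1],(400,400))]))"
```

```text
t 14.75 d share [-1.252  0.014  1.993] w share [-0.     0.    -0.003] F [-1.6 -0.4 -0.1] tcp [0.5309 0.018  0.2643] tgt [ 0.513 -0.081  0.105]
L 0.04 53 s [0.0333 0.0382 0.043 ] x [-0.0192  0.0266] zmax 0.0599
L 0.06 60 s [0.0333 0.0374 0.0434] x [-0.0177  0.0271] zmax 0.0798
L 0.08 63 s [0.0201 0.0379 0.0435] x [-0.0257  0.0262] zmax 0.0999
L 0.1 69 s [0.0135 0.037  0.0428] x [-0.0258  0.0265] zmax 0.1194
L 0.12 50 s [0.007  0.0359 0.0423] x [-0.027   0.0234] zmax 0.1397
L 0.14 82 s [0.0071 0.0309 0.0418] x [-0.0268  0.0202] zmax 0.1563
R 0.08 12 s [-0.0387 -0.024  -0.0083] x [-0.0299 -0.0249] zmax 0.0995
R 0.1 15 s [-0.0381 -0.0279 -0.0129] x [-0.029  -0.0239] zmax 0.1196
R 0.12 26 s [-0.0361 -0.0186 -0.0062] x [-0.0293 -0.0184] zmax 0.1395
R 0.14 68 s [-0.042  -0.0176 -0.005 ] x [-0.0289  0.0258] zmax 0.1597
board s [-0.0058  0.0008  0.0095] zmax 0.123
```

View pics/s6.png

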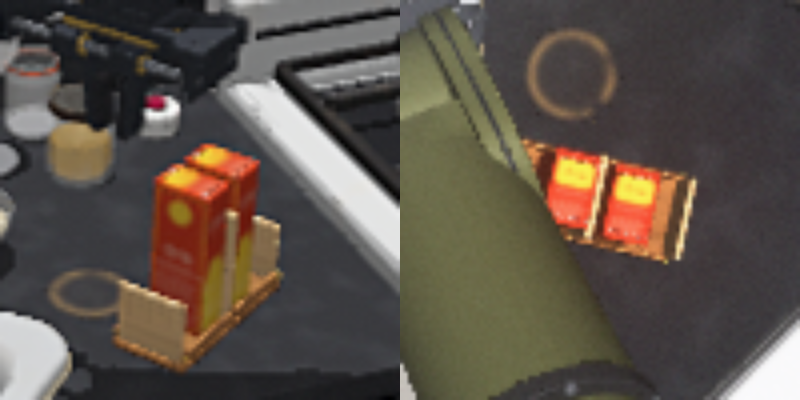

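Side view: both packets stand upright either side of the board, at (190,240) and (240,200). Top view: they sit either side of the board, at (575,190) and (632,205). I check the right packet's contact with the board metrically, since the top view shows a small apparent gap.

```bash
python3 -c "
from h import *
t,d=viewer.snapshot('top'); P=pts('top',d)[200:260,270:345].reshape(-1,3)
w=np.array([.182,.983]);w/=np.hypot(*w); r=P[:,:2]-[.503,-.1328]; s=r@w; x=r@[w[1],-w[0]]
for lo,hi in((.112,.13),(.14,.17)):
  for c in (s<.0,s>.0):
    k=c&(abs(s)<.06)&(abs(x)<.035)&(P[:,2]>lo)&(P[:,2]<hi)
    if k.sum(): print(lo,k.sum(),np.percentile(s[k],[2,50,98]).round(4),P[k][:,2].mean().round(4),'slope dz/ds',np.polyfit(s[k],P[k][:,2],1)[0].round(3), 'yaw',np.polyfit(x[k],s[k],1)[0].round(3))
k=(abs(x)<.035)&(s<-.06)&(s>-.1)&(P[:,2]>.055)&(P[:,2]<.08); print('R wall',s[k].min(),s[k].max())
"
```

```text
0.112 39 [-0.0057 -0.003  -0.0002] 0.1188 slope dz/ds -0.452 yaw 0.015
0.112 24 [0.0001 0.0015 0.0408] 0.1191 slope dz/ds 0.039 yaw 0.292
0.14 226 [-0.0389 -0.0216 -0.0052] 0.1512 slope dz/ds -0.038 yaw -0.002
0.14 204 [0.0074 0.0226 0.0396] 0.1513 slope dz/ds -0.038 yaw 0.075
R wall -0.08252163210249971 -0.07571817258022179
```

```bash
python3 -c "
from plant import workorder
print(workorder.finish_job())"
```

```text
the job is handed in; nothing more can be done
None
```

Both packets now stand upright on the rack's floor against the middle board, the rack did not measurably move, nothing around it was touched, and the job was handed in at about 15 s.

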